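# Stack the trinket boxes, fit the double lid, raise the outer lid alone

### The arm

A 6-joint arm with a two-finger parallel gripper is mounted at the origin on the work surface. World frame = base frame: x ahead of the robot, y to its left, z up, the work surface at z = 0. Lengths are in m, angles in degrees, forces in N, time in s.
With the tool pointing down it reaches from about 0.25 to 0.725 m from the base axis. Payload 9.7 kg.
Tool frame: the origin (TCP) lies on the centre line of the jaws, within the pads' length; the fingertips stand tip_reach ahead of it and the grasp point (between the pads) lies 2 mm behind it (tip_reach is the distance from the TCP to the fingertips, in m); z points along the fingers, y is the direction in which the jaws open and shut (so a half turn about z gives the same grasp; the last joint's range is limited). The gripper opens to 85 mm and grips with 20 to 120 N. Pads are 22 mm wide; open, the fingers measure 114 mm over their backs; the gripper's body (76 mm by 85 mm) begins 54 mm behind the grasp point. The pads swing forward as they close: fully open they stand 13 mm farther back than shut.
Start: joints at [-77.292, 4.979, 10.078, 95.1, 0, 90], TCP at [0.121, -0.537, 0.248] pointing down, gripper open.
Joint ranges: [-179.16, 179.16], [-48.56, 103.87], [-65.8, 70.77], [-126.05, 130.52], [-82.76, 87.17], [-180, 180]. Speed limits (degrees/s): [127.2, 127.2, 147.25, 180, 180, 180].

### API

Orientations are given as [roll, pitch, yaw] about the fixed x, y, z axes, in that order (R = Rz(yaw) Ry(pitch) Rx(roll)).
In Python, from workcell import get_obs, camera, calibration, job_done, tip_reach gives the robot as it stands.
- The arm moves only by the tool apply_moves, never from a script. Its argument "rows" is a list of rows, each a list of 7 numbers: the shift along the world's x, y, z in mm, then the turn, a rotation vector about the world's x, y, z in degrees, then the closure, from 0 (fully open) to 1 (shut). A call has 1 to 20 rows; each row shifts and turns the commanded pose from where the row before left it; what a row does not reach is not made up. A row lasts 1/8 s, in which the tool goes at most 62.5 mm and 10.7 degrees, less where a joint would pass 70% of its speed; a pose out of reach is approached as far as the arm can. A call with a gripper value outside its range is refused whole. The fingers move at their own pace and stop on an object; "grip_force" is the grip in N (left out, the last holds). Time passes only in rows, so rows that do not move let the fingers close. It gives the time, the measured TCP pose, the force and the opening at its end, in the units of the state.
- get_obs(): the state, without advancing time (a new reading comes with each control period).
- camera(name): name is "side" or "top"; returns the picture (420x560x3 uint8, red, green, blue); there is no depth.
- calibration(name): a dict with "intrinsics" (3x3 intrinsics, pixels), "T" (4x4, takes a point from camera to world coordinates). Camera axes: x right, y down, z forward; pixel columns grow to the right and rows downward; lengths in m; the calibration is good to about 2 mm. A picture is of the moment at which its call begins. calibration takes no time and is no camera call.
- job_done(): hands the job in, once; it reports no verdict.
The state is a dict: "time": time; "q": joint angles; "qd": joint speeds; "joint_efforts": joint torques, N m; "ee_pos": TCP position; "tcp_rot": TCP orientation; "wrist_force": force on the tool from outside, world axes, zero at the start; "torque": the same for the moment, N m; "opening": finger opening in m.
Only numpy, scipy, OpenCV 4.12 (cv2) and the standard library are available. Lean on these libraries where they do the work, as an engineer would, in place of code of your own. Each camera call takes 0.05 s, during which the arm holds its last target.

### The job

Stack the pink open-topped box squarely on the green box without shifting the green one, and let go. Then carry the nested lid pair over together by the red knob of the inner lid and lower it (do not drop it) onto the pink box so that the inner lid seats fully in the mouth, and let go of the knob. Finally grip the outer lid by its blue collar, lift it straight up alone by about 10 cm, leaving the inner lid seated and undisturbed, and finish while still holding the outer lid level above the box; leave the two ornaments and the paint jar alone.

Things in the scene. Friction and masses are not known exactly. Their poses are not given: they have to be found in the camera images.
- lower_box_mid (a point): Centre (half-way up) of the green painted closed box with yellow side panels: solid, 92 (x) x 60 (y) x 50 (z) mm, about 0.8 kg, loose on the table. Axes along its edges, z up.
- upper_box_mid (a point): Centre (half-way up, 28 mm above its underside) of the pink open-topped box with white side panels, 92 (x) x 60 (y) x 56 (z) mm, walls 5 mm, mouth 82 x 50 mm, floor 31 mm below the rim, beads glued on it, about 0.25 kg, loose. Gripped across its 60 mm width. x along the long side, z up. Squarely stacked, this point is 53 mm above the green box's centre, long sides parallel (either way round).
- inner_knob (a point): Centre of the exposed part of the red knob of the wooden inner lid (about 0.13 kg): an upright square bar 18 x 18 mm, sides along the lid's axes, coming up through the outer lid's collar; its top is 13 mm above this point, the collar's top 13 mm below. x along the lid's long side, z up. Lifting by it carries both lids: the outer lid only rests on the inner. Seated, this point is 70 mm above the pink box's centre.
- inner_panel (a point): Centre of the underside of the inner lid's panel, 42 mm below the knob's point, axes alike. Panel 92 (x) x 60 (y) x 6 mm; under it a stepped plug 11 mm deep (upper 6 mm: 76 x 44 mm; lower 5 mm: 68 x 36 mm) that stands on the table at the start. Seated, this panel lies on the pink box's rim (either way round), plug in its mouth with 3 mm play each side.
- outer_collar (a point): Centre (half-way up) of the blue square collar of the white outer lid (about 0.10 kg): 40 x 40 mm outside, sides along the lid's axes, 18 mm high: its top is 9 mm above this point, the lid's flat top panel 9 mm below. A 24 x 24 mm hole goes through for the red knob. Nested, this point is 22 mm below the knob's point. x along the lid's long side, z up.
- outer_panel (a point): Centre of the underside of the outer lid's top panel, 14 mm below the collar's point, axes alike. Panel 104 (x) x 72 (y) x 5 mm with a skirt 4 mm thick and 5 mm deep around the inner lid's panel, 2 mm play each side, not fastened. To clear the knob's top wholly, the outer lid must rise 54 mm.
- ornament_a_mid (a point): Bystander: resin garden ornament, two brown tree stumps with a red sling seat between, 40 x 75 x 66 mm, this point at its centre.
- ornament_b_mid (a point): Bystander: a second ornament just like it, this point at its centre.
- paint_jar_mid (a point): Bystander: small paint jar with a yellow cap, 44 mm diameter, 60 mm high, this point at its centre.
Things that resemble listed ones, but are neither listed nor needed, are in the scene too. Of the things that look like the part that bears inner_knob, the middle-sized one is meant.

How it is judged:
By the outcome, as a careful person would: the job done as asked, in the order asked, and still so for the second after the job is handed in, while the arm keeps its last pose, push and grip.
It also fails if it takes over 67 s, if anything falls off the work surface, if the arm or the gripper's body presses on something with over 40 N, if the wrist force passes 120 N, or if a joint passes its speed limit or range.

## Working session

There is one attempt and no reset: what is moved stays moved. The work goes in short steps, Python scripts to look and compute and a tool call to move; the robot and the scene stay as the last step left them, time stands still between calls to the robot, and variables do not carry over. Pictures are saved under pics/ and viewed, and the job is handed in when it is done.

Besides the shell and the picture viewer there is one more tool, called after "Request:" by a JSON object that holds its "fn" and its "kwargs", one argument or row to a line. apply_moves: Moves the arm, as the interface text tells. Its arguments: {"type":"object","properties":{"rows":{"type":"array","items":{"type":"array","items":{"type":"number"}}},"grip_force":{"type":"number"}},"required":["rows"]}

```bash
mkdir -p pics; ls; python3 - <<'E'
from workcell import *
import cv2,numpy as np
print(get_obs(), tip_reach)
for n in("side","top"):
    im=camera(n); cv2.imwrite(f"pics/{n}0.png",im[:,:,::-1]); c=calibration(n); print(n,c)
E
```

```text
pics
{'time': 0.0, 'q': array([-7.72919121e+01,  5.01145427e+00,  1.00335604e+01,  9.51010826e+01,
        8.62920600e-04,  9.00002476e+01]), 'qd': array([-0.0723423 ,  0.02126651,  0.05622901, -0.06570477, -0.05455422,
       -0.02242235]), 'joint_efforts': array([ 1.14302027e-03, -5.20391607e+01,  4.64800644e+01,  1.64266198e-02,
       -4.62107187e-05,  1.36577503e-05]), 'ee_pos': array([ 0.12094616, -0.53630909,  0.24757167]), 'tcp_rot': array([-1.79921024e+02, -8.62578477e-04,  1.27078391e+01]), 'wrist_force': array([ 0.52938922, -0.26193372,  0.23963117]), 'torque': array([0.00532143, 0.01986058, 0.02291161]), 'opening': 0.08509427754497881} 0.017
side {'intrinsics': array([[423.40244425,   0.        , 269.89862627],
       [  0.        , 423.40244425, 209.04614602],
       [  0.        ,   0.        ,   1.        ]]), 'T': array([[-0.80621076, -0.37659687,  0.4562883 ,  0.19865388],
       [-0.5913142 ,  0.53804892, -0.60070865,  0.445775  ],
       [-0.01928043, -0.75410753, -0.6564679 ,  0.57116811],
       [ 0.        ,  0.        ,  0.        ,  1.        ]])}
top {'intrinsics': array([[434.15533619,   0.        , 275.85259017],
       [  0.        , 434.15533619, 210.0613977 ],
       [  0.        ,   0.        ,   1.        ]]), 'T': array([[ 0.02522138, -0.99878537,  0.04232799,  0.50582028],
       [-0.99910414, -0.02662351, -0.03289524,  0.02081477],
       [ 0.03398221, -0.04146041, -0.99856209,  0.92234328],
       [ 0.        ,  0.        ,  0.        ,  1.        ]])}
```

View pics/side0.png

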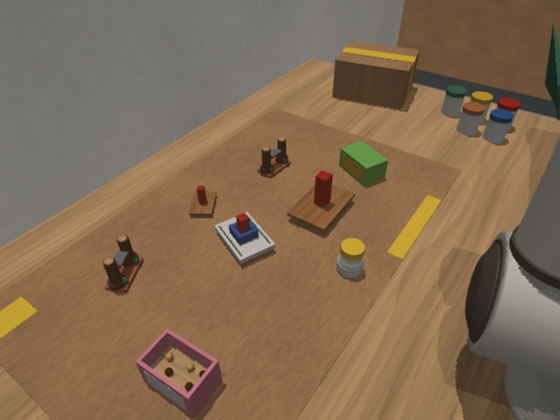

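View pics/top0.png

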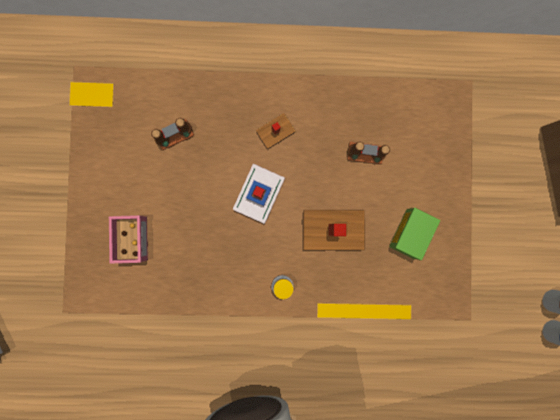

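```bash
python3 - <<'E'
import cv2,numpy as np
t=cv2.imread("pics/top0.png"); s=cv2.imread("pics/side0.png")
def crop(im,x,y,w=70,h=70): return cv2.resize(im[y:y+h,x:x+w],(385,290*h//h if 0 else 290),interpolation=cv2.INTER_CUBIC)
def c(im,x,y): return cv2.resize(im[y:y+60,x:x+80],(400,300),interpolation=cv2.INTER_CUBIC)
o=np.vstack([np.hstack([c(t,90,210),c(t,220,163)]),np.hstack([c(t,375,203),c(s,325,135)])])
cv2.imwrite("pics/c1.png",o)
def c(im,x,y): return cv2.resize(im[y:y+90,x:x+120],(400,300),interpolation=cv2.INTER_CUBIC)
o=np.hstack([c(s,120,328),c(s,190,190)])
cv2.imwrite("pics/c2.png",o)
E
```

```text
(no output)
```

View pics/c1.png

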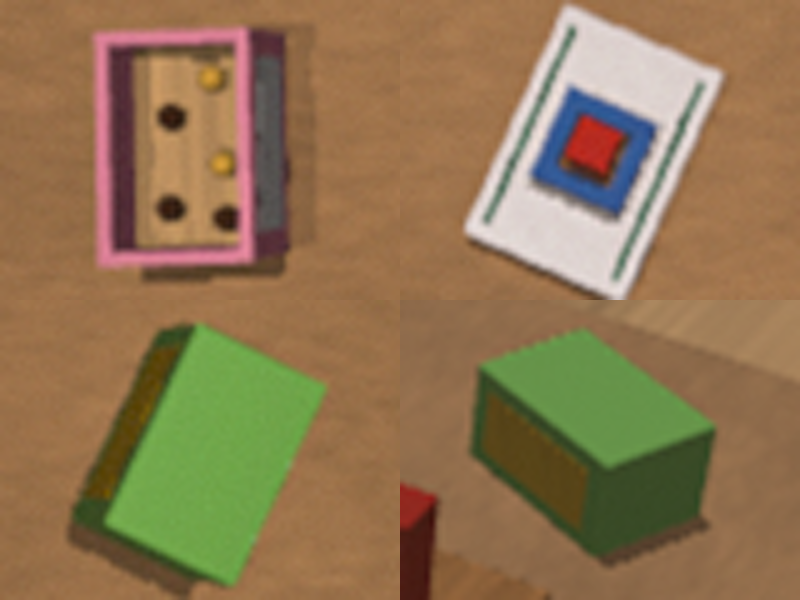

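View pics/c2.png

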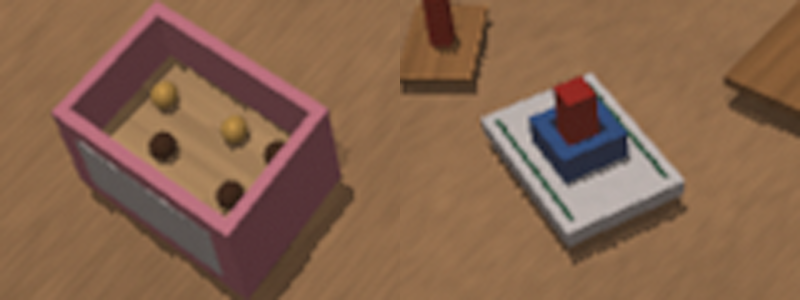

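```bash
cat > h.py <<'E'
import cv2,numpy as np
from scipy.optimize import minimize
from workcell import *
CAL={n:calibration(n) for n in("side","top")}
def proj(n,P):
    c=CAL[n];T=c["T"];p=(np.atleast_2d(P)-T[:3,3])@T[:3,:3];q=p@c["intrinsics"].T
    return q[:,:2]/q[:,2:]
def rect(x,y,yaw,L,W,z):
    a=np.radians(yaw);d=np.array([[L,W],[-L,W],[-L,-W],[L,-W]])/2
    R=np.array([[np.cos(a),-np.sin(a)],[np.sin(a),np.cos(a)]])
    return np.c_[d@R.T+[x,y],np.full(4,z)]
S=8
def cov(n,polys,box):
    x0,y0,w,h=box
    m=np.zeros((h*S,w*S),np.uint8)
    for i,P in enumerate(polys):
        q=((proj(n,P)-[x0,y0]+.5)*S-.5)
        cv2.fillPoly(m,[np.round(q*16).astype(np.int32)],255 if i%2==0 else 0,shift=4)
    return cv2.resize(m,(w,h),interpolation=cv2.INTER_AREA)/255.
def fit(masks,mk,x0):
    # masks {cam:(mask,box)}, mk(x,y,yaw)->list of polys (alternating fill/hole)
    def f(v):
        return sum(((cov(n,mk(v[0]/1e3,v[1]/1e3,v[2]),b)-m)**2).sum() for n,(m,b) in masks.items())
    best=None
    for s in(8,2):
        x=x0 if best is None else best.x
        sim=np.array([x]+[np.array(x)+s*np.eye(3)[i]for i in range(3)])
        best=minimize(f,x,method="Nelder-Mead",options=dict(initial_simplex=sim,xatol=.02,fatol=.02))
    return best.x.round(2),round(best.fun,1)
def mask(im,box,fn,fill=False):
    x,y,w,h=box;c=im[y:y+h,x:x+w]
    hsv=cv2.cvtColor(c,cv2.COLOR_RGB2HSV).astype(int)
    m=fn(hsv[...,0],hsv[...,1],hsv[...,2]).astype(np.uint8)
    k,l,st,_=cv2.connectedComponentsWithStats(m)
    m=(l==1+np.argmax(st[1:,4])).astype(np.uint8)
    if fill:
        cs,_=cv2.findContours(m,cv2.RETR_EXTERNAL,cv2.CHAIN_APPROX_NONE)
        cv2.fillPoly(m,[max(cs,key=cv2.contourArea)],1)
    return m.astype(float)
def unproj(n,u,v,z):
    c=CAL[n];d=c["T"][:3,:3]@np.linalg.solve(c["intrinsics"],[u,v,1]);o=c["T"][:3,3]
    return o+d*(z-o[2])/d[2]
E
cat > m0.py <<'E'
from h import *
top=cv2.imread("pics/top0.png")[:,:,::-1].copy();side=cv2.imread("pics/side0.png")[:,:,::-1].copy()
IM=dict(top=top,side=side)
green=lambda h,s,v:(h>45)&(h<75)&(s>90)&(v>115)
pink=lambda h,s,v:((h>160)|(h<5))&(s>50)&(v>145)
white=lambda h,s,v:(s<50)&(v>150)
red=lambda h,s,v:((h>170)|(h<8))&(s>180)&(v>140)
blue=lambda h,s,v:(h>100)&(h<125)&(s>100)&(v>115)
J=dict(
 green=(green,False,dict(top=(385,200,65,70),side=(330,135,65,60)),lambda x,y,a:[rect(x,y,a,.092,.06,.05)],unproj("top",417,232,.05)),
 pink=(pink,False,dict(top=(95,205,65,70),side=(130,325,100,90)),lambda x,y,a:[rect(x,y,a,.092,.06,.056),rect(x,y,a,.082,.05,.056)],unproj("top",125,240,.056)),
 panel=(white,True,dict(top=(228,158,65,75),side=(205,205,80,65)),lambda x,y,a:[rect(x,y,a,.104,.072,.022)],unproj("top",259,193,.022)),
 knob=(red,False,dict(top=(245,180,30,30),side=(230,205,25,35)),lambda x,y,a:[rect(x,y,a,.018,.018,.066)],unproj("top",259,192,.066)),
)
for k,(fn,fill,bx,mk,g) in J.items():
    M={n:(mask(IM[n],b,fn,fill),b) for n,b in bx.items()}
    for n,(m,b) in M.items(): cv2.imwrite(f"pics/m_{k}_{n}.png",cv2.resize((m*255).astype(np.uint8),None,fx=4,fy=4,interpolation=0))
    x0=[g[0]*1e3,g[1]*1e3,90 if k=="pink" else -25]
    if k=="knob": M={"top":M["top"]}
    for sel in(["top"],["side"],["top","side"]):
        if all(q in M for q in sel): print(k,sel,*fit({q:M[q] for q in sel},mk,x0),[int(M[q][0].sum()) for q in sel])
E
python3 m0.py
python3 - <<'E'
import cv2,glob,numpy as np
o=np.zeros((600,800),np.uint8)
x=0;y=0
for f in sorted(glob.glob('pics/m_*.png')):
    i=cv2.imread(f,0); i=cv2.resize(i,None,fx=.5,fy=.5)
    h,w=i.shape;o[y:y+h,x:x+w]=i;cv2.rectangle(o,(x,y),(x+w,y+h),128);x+=200
    if x>=800:x=0;y+=200
cv2.imwrite('pics/masks.png',o)
E
```

```text
green ['top'] [ 502.38 -296.27  -24.74] 43.2 [1264]
green ['side'] [ 502.1  -297.79  -24.95] 30.1 [606]
green ['top', 'side'] [ 502.3  -296.73  -24.66] 80.1 [1264, 606]
pink ['top'] [461.49 304.83  93.22] 389.1 [440]
pink ['side'] [494.99 275.9   93.47] 699.7 [759]
pink ['top', 'side'] [494.66 275.54  93.19] 1175.5 [440, 759]
panel ['top'] [578.15  28.43 -22.4 ] 14.9 [1746]
panel ['side'] [578.46  28.53 -22.46] 706.6 [838]
panel ['top', 'side'] [578.27  28.53 -22.58] 722.3 [1746, 838]
knob ['top'] [578.11  28.87 -22.15] 10.5 [68]
```

View pics/masks.png

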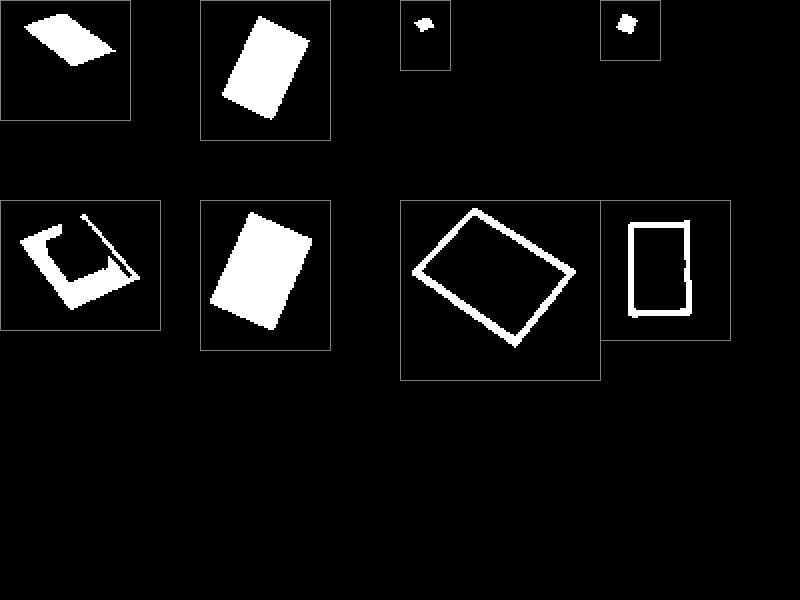

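```bash
sed -i 's/ pink=(pink,False,/ pink=(pink,True,/; s/,rect(x,y,a,.082,.05,.056)\]/]/; s/90 if k=="pink"/0 if k=="pink"/' m0.py; python3 m0.py | grep pink
```

```text
pink ['top'] [477.36 289.65   2.98] 16.8 [1479]
pink ['side'] [477.82 290.82   3.18] 18.3 [2962]
pink ['top', 'side'] [477.78 290.59   2.95] 57.6 [1479, 2962]
```

Request:
{"fn": "apply_moves", "kwargs": {
  "rows": [
    [17.8,41.3,0,0,0,8.5,0],
    [17.8,41.3,0,0,0,8.5,0],
    [17.8,41.3,0,0,0,8.5,0],
    [17.8,41.3,0,0,0,8.5,0],
    [17.8,41.3,0,0,0,8.5,0],
    [17.8,41.3,0,0,0,8.5,0],
    [17.8,41.3,0,0,0,8.5,0],
    [17.8,41.3,0,0,0,8.5,0],
    [17.8,41.3,0,0,0,8.5,0],
    [17.8,41.3,0,0,0,8.5,0],
    [17.8,41.3,0,0,0,8.5,0],
    [17.8,41.3,0,0,0,8.5,0],
    [17.8,41.3,-10,0,0,8.5,0],
    [17.8,41.3,-10,0,0,8.5,0],
    [17.8,41.3,-10,0,0,8.5,0],
    [17.8,41.3,-10,0,0,8.5,0],
    [17.8,41.3,-10,0,0,8.5,0],
    [17.8,41.3,-10,0,0,8.5,0],
    [17.8,41.3,-10,0,0,8.5,0],
    [17.8,41.3,-10,0,0,8.5,0]
  ],
  "grip_force": 40
}}

```text
time: 2.6
ee_pos: [0.4773, 0.2909, 0.1675]
tcp_rot: [-180.0, -0.0, -177.0]
wrist_force: [0.5, -0.3, 0.3]
opening: 0.0854
```

```bash
python3 -c "
from workcell import *
o=get_obs();print(o['time'],o['q'].round(2),o['ee_pos'].round(4),o['tcp_rot'].round(2),o['wrist_force'])"
```

```text
2.6 [ 3.137e+01  5.340e+00  1.530e+00  8.622e+01 -1.000e-02  2.837e+01] [0.4773 0.2909 0.1675] [-1.7998e+02 -3.0000e-02 -1.7700e+02] [ 0.48155199 -0.31745916  0.34280896]
```

Request:
{"fn": "apply_moves", "kwargs": {
  "rows": [
    [0.2,-0.3,-30,0,0,0,0],
    [0,0,-35,0,0,0,0],
    [0,0,-35,0,0,0,0],
    [0,0,-20,0,0,0,0],
    [0,0,-13,0,0,0,0],
    [0,0,0,0,0,0,0],
    [0,0,0,0,0,0,0.2],
    [0,0,0,0,0,0,0.4],
    [0,0,0,0,0,0,0.6],
    [0,0,0,0,0,0,0.6],
    [0,0,0,0,0,0,0.6],
    [0,0,0,0,0,0,0.6]
  ],
  "grip_force": 40
}}

```text
time: 4.1
ee_pos: [0.4779, 0.2896, 0.0366]
tcp_rot: [179.9, 0.1, -177.3]
wrist_force: [0.4, 0.7, 6.5]
opening: 0.0597
```

Request:
{"fn": "apply_moves", "kwargs": {
  "rows": [
    [0,0,10,0,0,0,0.6],
    [0,0,30,0,0,0,0.6],
    [0,0,45,0,0,0,0.6],
    [0,0,45,0,0,0,0.6],
    [0,0,45,0,0,0,0.6]
  ]
}}

```text
time: 4.72
ee_pos: [0.4769, 0.2889, 0.212]
tcp_rot: [-180.0, -0.0, -177.3]
wrist_force: [-0.4, 0.4, -2.8]
opening: 0.0593
```

Request:
{"fn": "apply_moves", "kwargs": {
  "rows": [
    [1.3,-18,0,0,0,-1.5,0.6],
    [1.3,-30,0,0,0,-1.5,0.6],
    [1.3,-34,0,0,0,-1.5,0.6],
    [1.3,-34,0,0,0,-1.5,0.6],
    [1.3,-34,0,0,0,-1.5,0.6],
    [1.3,-34,0,0,0,-1.5,0.6],
    [1.3,-34,0,0,0,-1.5,0.6],
    [1.3,-34,0,0,0,-1.5,0.6],
    [1.3,-34,0,0,0,-1.5,0.6],
    [1.3,-34,0,0,0,-1.5,0.6],
    [1.3,-34,0,0,0,-1.5,0.6],
    [1.3,-34,0,0,0,-1.5,0.6],
    [1.3,-34,0,0,0,-1.5,0.6],
    [1.3,-34,0,0,0,-1.5,0.6],
    [1.3,-34,0,0,0,-1.5,0.6],
    [1.3,-34,0,0,0,-1.5,0.6],
    [1.3,-34,-10,0,0,-1.5,0.6],
    [1.4,-29,-20,0,0,-1.5,0.6],
    [1,0,-20,0,0,-0.7,0.6],
    [0,0,0,0,0,0,0.6]
  ]
}}

```text
time: 7.22
ee_pos: [0.5, -0.2977, 0.1575]
tcp_rot: [180.0, -0.3, 154.9]
wrist_force: [-0.1, -0.3, -2.0]
opening: 0.0596
```

```bash
python3 - <<'E'
from h import *
o=get_obs();print(o['time'],o['q'].round(2),o['ee_pos'].round(4),o['tcp_rot'].round(2),o['wrist_force'],o['opening'])
a=camera("top");b=camera("side")
cv2.imwrite("pics/top1.png",a[:,:,::-1]);cv2.imwrite("pics/side1.png",b[:,:,::-1])
c=lambda im,x,y:cv2.resize(im[y:y+120,x:x+160],(400,300),interpolation=cv2.INTER_CUBIC)
cv2.imwrite("pics/c3.png",np.hstack([c(a,340,160),c(b,280,60)])[:,:,::-1])
E
```

```text
7.225 [-3.077e+01  8.760e+00  4.180e+00  8.571e+01 -1.000e-02 -5.710e+00] [ 0.5    -0.2977  0.1575] [179.98  -0.29 154.94] [-0.1439453  -0.30321923 -1.96243206] 0.059591032925761185
```

View pics/c3.png

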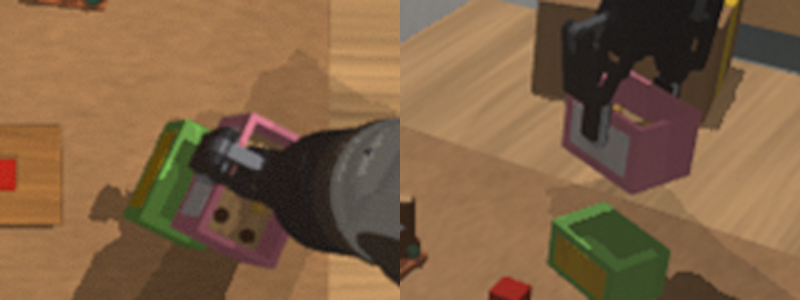

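Request:
{"fn": "apply_moves", "kwargs": {
  "rows": [
    [2.2,1.0,-10,0,0,0.4,0.6],
    [0,0,-20,0,0,0,0.6],
    [0,0,-20,0,0,0,0.6],
    [0,0,-10,0,0,0,0.6],
    [0,0,0,0,0,0,0.6],
    [0,0,0,0,0,0,0.6]
  ]
}}

```text
time: 8.07
ee_pos: [0.5043, -0.297, 0.1012]
tcp_rot: [-180.0, 0.1, 155.4]
wrist_force: [-0.4, 0.1, -2.0]
opening: 0.0593
```

```bash
python3 - <<'E'
from h import *
o=get_obs();print(o['time'],o['ee_pos'].round(4),o['tcp_rot'].round(2),o['wrist_force'],o['opening'])
a=camera("top");b=camera("side")
cv2.imwrite("pics/top2.png",a[:,:,::-1]);cv2.imwrite("pics/side2.png",b[:,:,::-1])
p=o['ee_pos'];yaw=o['tcp_rot'][2]
def draw(n,im,x,y,box,polys):
    k=5;m=cv2.resize(im[y:y+60,x:x+80] ,(400,300),interpolation=cv2.INTER_CUBIC)
    for P,col in polys:
        q=(proj(n,P)-[x,y]+.5)*k-.5
        cv2.polylines(m,[np.round(q*16).astype(np.int32)],True,col,1,cv2.LINE_AA,4)
    return m
dz=p[2]-.0366
P=[(rect(p[0],p[1],yaw,.092,.06,dz+.056),(0,255,255)),(rect(p[0],p[1],yaw,.092,.06,dz),(0,255,255)),(rect(.5023,-.2967,-24.7,.092,.06,.05),(255,0,0)),(rect(.5023,-.2967,-24.7,.092,.06,0),(255,0,0))]
f=lambda n,im,x,y:np.hstack([draw(n,im,x,y,0,[]),draw(n,im,x,y,0,P)])
cv2.imwrite("pics/c4.png",np.vstack([f("top",a,375,200),f("side",b,320,105)])[:,:,::-1])
E
```

```text
8.075 [ 0.5043 -0.297   0.1012] [-1.7999e+02  7.0000e-02  1.5542e+02] [-0.35586927  0.11002483 -2.04591252] 0.059280405728553955
```

View pics/c4.png

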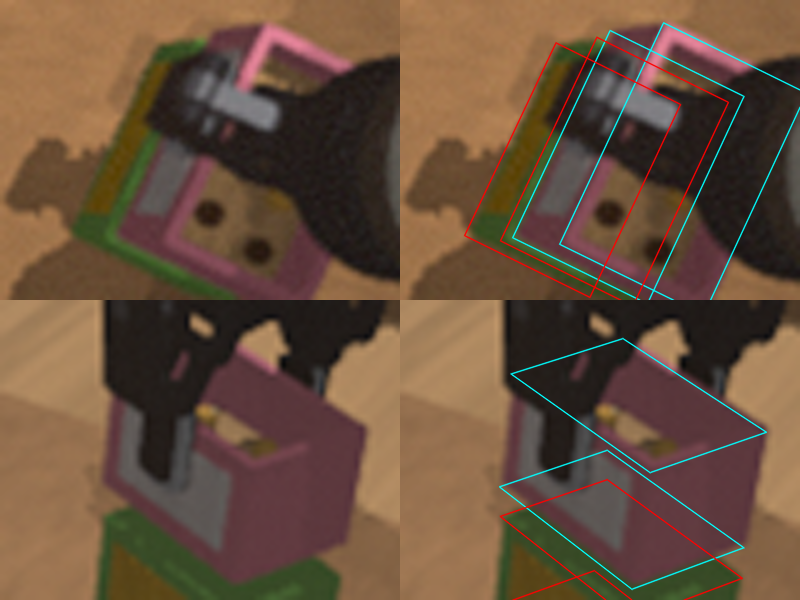

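Request:
{"fn": "apply_moves", "kwargs": {
  "rows": [
    [-2.0,0.3,0,0,0,-0.1,0.6],
    [0,0,-6,0,0,0,0.6],
    [0,0,-4,0,0,0,0.6],
    [0,0,0,0,0,0,0.6],
    [0,0,0,0,0,0,0.6]
  ]
}}

```text
time: 8.8
ee_pos: [0.5019, -0.2965, 0.0902]
tcp_rot: [-180.0, -0.0, 155.3]
wrist_force: [-0.6, 0.6, -1.8]
opening: 0.0594
```

```bash
cat > look.py <<'E'
import sys
from h import *
def draw(n,im,x,y,polys,w=80,h=60,k=5):
    m=cv2.resize(im[y:y+h,x:x+w] ,(w*k,h*k),interpolation=cv2.INTER_CUBIC)
    for P,col in polys:
        q=(proj(n,P)-[x,y]+.5)*k-.5
        cv2.polylines(m,[np.round(q*16).astype(np.int32)],True,col,1,cv2.LINE_AA,4)
    return m
def look(tag,views,P=[]):
    a={n:camera(n) for n in("top","side")}
    for n in a: cv2.imwrite(f"pics/{n}_{tag}.png",a[n][:,:,::-1])
    cv2.imwrite(f"pics/z_{tag}.png",np.hstack([draw(n,a[n],x,y,P) for n,x,y in views])[:,:,::-1])
    return a
E
python3 - <<'E'
from look import *
look("3",[("top",375,200),("side",320,115)])
E
```

```text
(no output)
```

View pics/z_3.png

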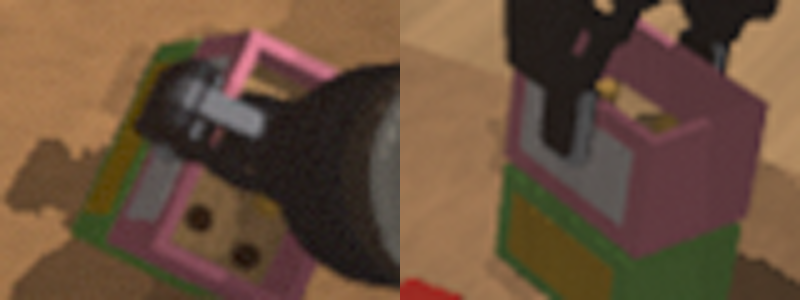

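Request:
{"fn": "apply_moves", "kwargs": {
  "rows": [
    [0,0,-1,0,0,0,0.6],
    [0,0,-1,0,0,0,0.6],
    [0,0,-1,0,0,0,0.6],
    [0,0,0,0,0,0,0.6]
  ]
}}

```text
time: 9.4
ee_pos: [0.5018, -0.2965, 0.0871]
tcp_rot: [180.0, -0.0, 155.3]
wrist_force: [-0.8, -0.4, -2.9]
opening: 0.0597
```

Request:
{"fn": "apply_moves", "kwargs": {
  "rows": [
    [0,0,-0.7,0,0,0,0.6],
    [0,0,0,0,0,0,0.6]
  ]
}}

```text
time: 9.65
ee_pos: [0.5019, -0.2965, 0.0867]
tcp_rot: [180.0, 0.0, 155.3]
wrist_force: [-0.4, 0.3, -0.8]
opening: 0.0594
```

Request:
{"fn": "apply_moves", "kwargs": {
  "rows": [
    [0,0,-0.5,0,0,0,0.6],
    [0,0,0,0,0,0,0.6]
  ]
}}

```text
time: 9.9
ee_pos: [0.5019, -0.2965, 0.0866]
tcp_rot: [-180.0, 0.0, 155.3]
wrist_force: [-2.6, 0.4, 4.7]
opening: 0.0593
```

Contact (about 7 N). Release and rise.

Request:
{"fn": "apply_moves", "kwargs": {
  "rows": [
    [0,0,0,0,0,0,0.25],
    [0,0,0,0,0,0,0.15],
    [0,0,0,0,0,0,0.0],
    [0,0,0,0,0,0,0.0],
    [0,0,15,0,0,0,0],
    [0,0,40,0,0,0,0],
    [0,0,50,0,0,0,0],
    [0,30,20,0,0,0,0],
    [4,50,0,0,0,0,0],
    [4,50,0,0,0,0,0],
    [8,50,0,0,0,0,0],
    [10,50,0,0,0,0,0],
    [10,40,0,0,0,0,0.3],
    [10,30,0,0,0,0,0.3]
  ]
}}

```text
time: 11.65
ee_pos: [0.5481, 0.0053, 0.2125]
tcp_rot: [180.0, 0.1, 155.4]
wrist_force: [0.9, -0.9, 0.1]
opening: 0.0597
```

```bash
cat > m1.py <<'E'
from look import *
import sys
o=get_obs();print(o['time'],o['q'].round(1),o['ee_pos'].round(4),o['tcp_rot'].round(2),o['wrist_force'],o['opening'])
IM=look("4",[("top",375,200),("side",320,115)])
pink=lambda h,s,v:((h>160)|(h<5))&(s>50)&(v>140)
bx=dict(top=(380,195,75,80),side=(325,85,75,85))
M={n:(mask(IM[n],b,pink,True),b) for n,b in bx.items()}
mk=lambda x,y,a:[rect(x,y,a,.092,.06,.106)]
for sel in(["top"],["side"],["top","side"]): print(sel,*fit({q:M[q] for q in sel},mk,[502,-297,-24.7]))
for n,(m,b) in M.items(): print(m.sum())
E
python3 m1.py
```

```text
11.65 [ 0.6  4.   5.1 91.   0.  25.2] [0.5481 0.0053 0.2125] [1.7996e+02 7.0000e-02 1.5537e+02] [ 0.86774792 -0.93615539  0.08211386] 0.05971750287333857
['top'] [ 502.4  -297.76  -24.56] 15.2
['side'] [ 501.95 -299.36  -24.47] 11.5
['top', 'side'] [ 502.39 -298.19  -24.73] 41.7
1525.0
672.0
```

View pics/z_4.png

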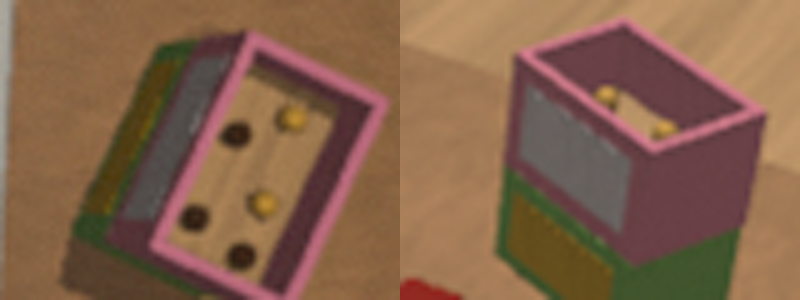

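View pics/top_4.png

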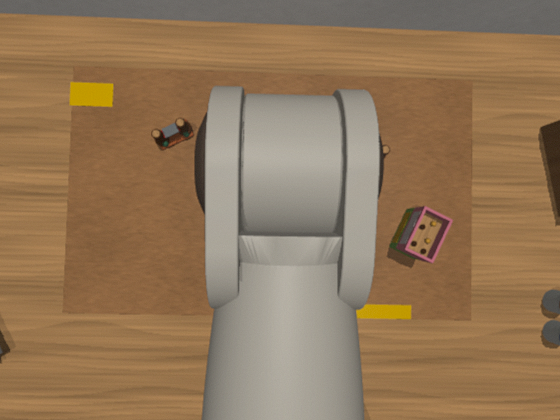

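Request:
{"fn": "apply_moves", "kwargs": {
  "rows": [
    [15,12,-20,0,0,1.1,0.5],
    [15,11.2,-35,0,0,1.1,0.5],
    [0,0,-35,0,0,0,0.5],
    [0,0,-30,0,0,0,0.5],
    [0,0,-15,0,0,0,0.5],
    [0,0,-5,0,0,0,0.5],
    [0,0,0,0,0,0,0.5],
    [0,0,0,0,0,0,0.5]
  ]
}}

```text
time: 12.75
ee_pos: [0.5785, 0.0266, 0.0723]
tcp_rot: [180.0, 0.1, 157.5]
wrist_force: [-0.9, 0.2, 0.1]
opening: 0.0426
```

```bash
python3 - <<'E'
from look import *
o=get_obs();print(o['time'],o['ee_pos'].round(4),o['tcp_rot'].round(2),o['wrist_force'],o['opening'])
look("5",[("side",205,190),("side",205,190)])
E
```

```text
12.75 [0.5785 0.0266 0.0723] [1.7996e+02 9.0000e-02 1.5751e+02] [-0.94262427  0.16515933  0.06727552] 0.04259131063387199
```

View pics/side_5.png

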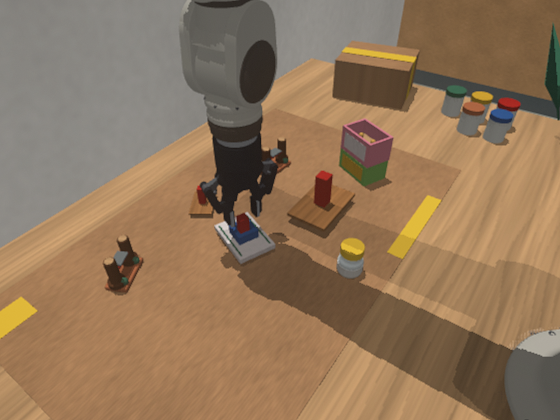

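View pics/z_5.png

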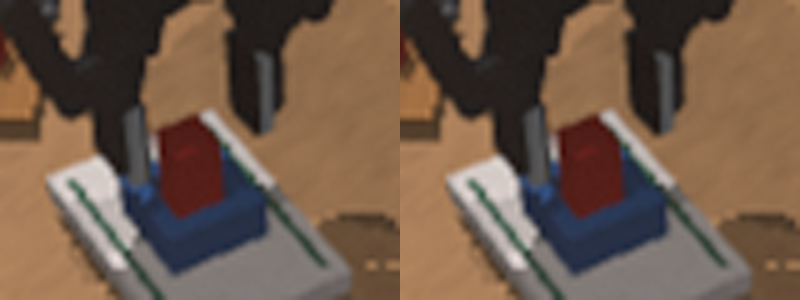

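Request:
{"fn": "apply_moves", "kwargs": {
  "rows": [
    [-0.3,1.7,-6,0,0,0.1,0.5],
    [0,0,-6,0,0,0,0.5],
    [0,0,0,0,0,0,0.6],
    [0,0,0,0,0,0,0.65],
    [0,0,0,0,0,0,0.7],
    [0,0,0,0,0,0,0.74],
    [0,0,0,0,0,0,0.78],
    [0,0,0,0,0,0,0.85],
    [0,0,0,0,0,0,0.85],
    [0,0,0,0,0,0,0.85]
  ],
  "grip_force": 50
}}

```text
time: 14.1
ee_pos: [0.5778, 0.0285, 0.0593]
tcp_rot: [180.0, 0.0, 157.6]
wrist_force: [0.3, 1.2, 2.6]
opening: 0.017
```

```bash
python3 - <<'E'
from look import *
o=get_obs();print(o['time'],o['ee_pos'].round(4),o['tcp_rot'].round(2),o['wrist_force'],o['opening'])
look("6",[("side",205,190),("side",205,190)])
E
```

```text
14.1 [0.5778 0.0285 0.0593] [1.7998e+02 2.0000e-02 1.5761e+02] [0.28966185 1.15244502 2.55268531] 0.017033919814688606
```

View pics/z_6.png

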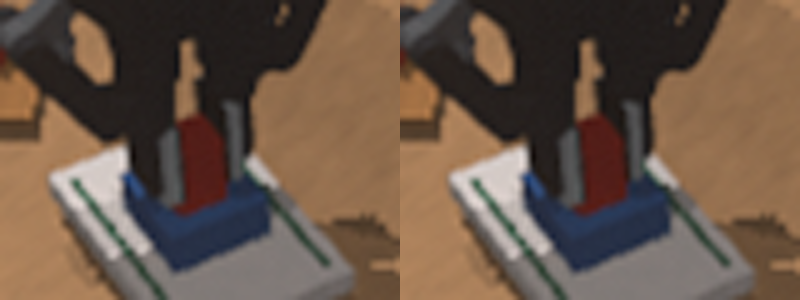

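Request:
{"fn": "apply_moves", "kwargs": {
  "rows": [
    [0,0,3,0,0,0,0.85],
    [0,0,8,0,0,0,0.85],
    [0,0,15,0,0,0,0.85],
    [0,0,25,0,0,0,0.85],
    [0,0,35,0,0,0,0.85],
    [0,0,35,0,0,0,0.85],
    [0,0,30,0,0,0,0.85],
    [0,0,10,0,0,0,0.85]
  ]
}}

```text
time: 15.2
ee_pos: [0.5782, 0.0284, 0.2229]
tcp_rot: [179.9, 0.2, 157.6]
wrist_force: [-0.0, -0.7, -2.7]
opening: 0.017
```

```bash
python3 - <<'E'
from look import *
o=get_obs();print(o['time'],o['ee_pos'].round(4),o['tcp_rot'].round(2),o['wrist_force'],o['torque'],o['opening'])
look("7",[("side",205,120),("side",205,150)])
E
```

```text
15.2 [0.5782 0.0284 0.2229] [179.91   0.19 157.61] [-0.02845183 -0.69716791 -2.68206436] [-0.03419736 -0.00888412 -0.03452749] 0.017044450136299037
```

View pics/side_7.png

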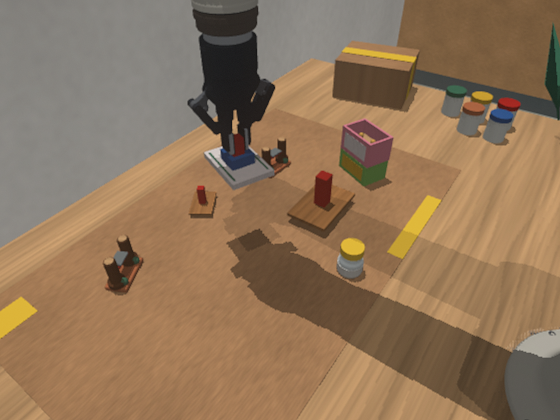

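Request:
{"fn": "apply_moves", "kwargs": {
  "rows": [
    [-4,-15,0,0,0,0,0.85],
    [-6,-27,0,0,0,-0.2,0.85],
    [-7,-30,0,0,0,-0.2,0.85],
    [-7,-30,0,0,0,-0.2,0.85],
    [-7,-30,0,0,0,-0.2,0.85],
    [-7,-30,0,0,0,-0.2,0.85],
    [-7,-30,0,0,0,-0.2,0.85],
    [-7,-30,0,0,0,-0.2,0.85],
    [-7,-30,0,0,0,-0.2,0.85],
    [-7,-30,0,0,0,-0.2,0.85],
    [-6,-26,0,0,0,-0.2,0.85],
    [-4,-17.5,0,0,0,-0.2,0.85],
    [0,0,-10,0,0,0,0.85],
    [0,0,-20,0,0,0,0.85],
    [0,0,-10,0,0,0,0.85],
    [0,0,0,0,0,0,0.85],
    [0,0,0,0,0,0,0.85]
  ]
}}

```text
time: 17.42
ee_pos: [0.5018, -0.2969, 0.1807]
tcp_rot: [-180.0, 0.0, 155.4]
wrist_force: [-0.5, 0.4, -1.7]
opening: 0.0169
```

```bash
python3 - <<'E'
from look import *
o=get_obs();print(o['time'],o['ee_pos'].round(4),o['tcp_rot'].round(2),o['wrist_force'],o['opening'])
p=o['ee_pos'];yaw=o['tcp_rot'][2]
b=p[2]-.0593
P=[(rect(p[0],p[1],yaw,.104,.072,b+.022),(0,255,255)),(rect(.5023,-.298,-24.6,.092,.06,.106),(255,0,0)),(rect(p[0],p[1],yaw,.068,.036,b),(255,255,0))]
look("8",[("top",375,195),("side",325,75)],P)
E
```

```text
17.425 [ 0.5018 -0.2969  0.1807] [-1.8000e+02  4.0000e-02  1.5543e+02] [-0.45021489  0.41198782 -1.70297213] 0.016859586223034448
```

View pics/z_8.png

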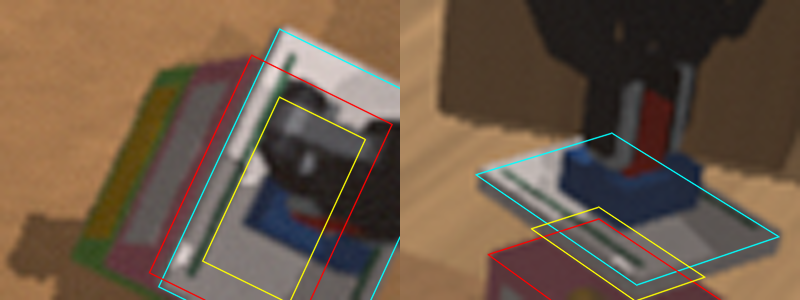

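Request:
{"fn": "apply_moves", "kwargs": {
  "rows": [
    [0.4,-0.7,0,0,0,0,0.85],
    [0,0,-6,0,0,0,0.85],
    [0,0,-5,0,0,0,0.85],
    [0,0,-2,0,0,0,0.85],
    [0,0,0,0,0,0,0.85]
  ]
}}

```text
time: 18.15
ee_pos: [0.5019, -0.2978, 0.1668]
tcp_rot: [180.0, -0.0, 155.4]
wrist_force: [0.1, 0.2, -1.5]
opening: 0.017
```

```bash
python3 - <<'E'
from look import *
o=get_obs();print(o['time'],o['ee_pos'].round(4),o['tcp_rot'].round(2),o['wrist_force'],o['opening'])
look("9",[("top",375,195),("side",325,85)])
E
```

```text
18.15 [ 0.5019 -0.2978  0.1668] [ 1.800e+02 -2.000e-02  1.554e+02] [ 0.05782686  0.24213838 -1.52421004] 0.016953703901814072
```

View pics/z_9.png

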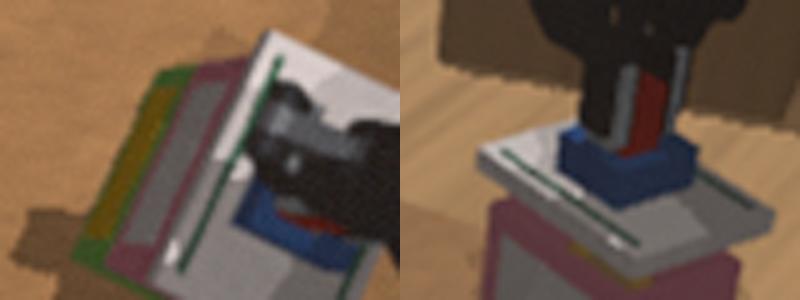

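Aligned just above the mouth. Lower slowly.

Request:
{"fn": "apply_moves", "kwargs": {
  "rows": [
    [0,0,-1.5,0,0,0,0.85],
    [0,0,-1.5,0,0,0,0.85],
    [0,0,-1.5,0,0,0,0.85],
    [0,0,-1.0,0,0,0,0.85],
    [0,0,0,0,0,0,0.85]
  ]
}}

```text
time: 18.88
ee_pos: [0.502, -0.2978, 0.1615]
tcp_rot: [180.0, -0.0, 155.4]
wrist_force: [0.0, -0.5, -2.2]
opening: 0.0171
```

Request:
{"fn": "apply_moves", "kwargs": {
  "rows": [
    [0,0,-1.5,0,0,0,0.85],
    [0,0,-1.5,0,0,0,0.85],
    [0,0,-1.0,0,0,0,0.85],
    [0,0,0,0,0,0,0.85]
  ]
}}

```text
time: 19.38
ee_pos: [0.5019, -0.2978, 0.1575]
tcp_rot: [180.0, -0.0, 155.4]
wrist_force: [-0.3, -0.3, -1.7]
opening: 0.017
```

Plug is entering freely.

Request:
{"fn": "apply_moves", "kwargs": {
  "rows": [
    [0,0,-1,0,0,0,0.85],
    [0,0,-1,0,0,0,0.85],
    [0,0,-0.5,0,0,0,0.85],
    [0,0,0,0,0,0,0.85]
  ]
}}

```text
time: 19.88
ee_pos: [0.502, -0.2978, 0.1551]
tcp_rot: [180.0, -0.0, 155.4]
wrist_force: [-0.5, -0.1, -2.5]
opening: 0.0171
```

Request:
{"fn": "apply_moves", "kwargs": {
  "rows": [
    [0,0,-0.5,0,0,0,0.85],
    [0,0,0,0,0,0,0.85]
  ]
}}

```text
time: 20.12
ee_pos: [0.502, -0.2978, 0.1545]
tcp_rot: [180.0, -0.0, 155.4]
wrist_force: [0.2, 0.0, -1.8]
opening: 0.0169
```

Request:
{"fn": "apply_moves", "kwargs": {
  "rows": [
    [0,0,-0.4,0,0,0,0.85],
    [0,0,0,0,0,0,0.85]
  ]
}}

```text
time: 20.38
ee_pos: [0.502, -0.2978, 0.1544]
tcp_rot: [-180.0, 0.0, 155.4]
wrist_force: [0.2, 0.4, -0.5]
opening: 0.0171
```

Request:
{"fn": "apply_moves", "kwargs": {
  "rows": [
    [0,0,-0.4,0,0,0,0.85],
    [0,0,0,0,0,0,0.85]
  ]
}}

```text
time: 20.62
ee_pos: [0.5021, -0.2978, 0.1543]
tcp_rot: [-180.0, 0.0, 155.4]
wrist_force: [-1.7, 1.0, 4.1]
opening: 0.0171
```

Request:
{"fn": "apply_moves", "kwargs": {
  "rows": [
    [0,0,0,0,0,0,0.72],
    [0,0,0,0,0,0,0.6],
    [0,0,0,0,0,0,0.45],
    [0,0,0,0,0,0,0.3],
    [0,0,10,0,0,0,0.3],
    [0,0,30,0,0,0,0.3],
    [0,0,30,0,0,0,0.3],
    [0,40,0,0,0,0,0.3],
    [0,50,0,0,0,0,0.3],
    [0,50,0,0,0,0,0.3],
    [0,0,0,0,0,0,0.3]
  ]
}}

```text
time: 22.0
ee_pos: [0.5021, -0.1552, 0.2251]
tcp_rot: [180.0, 0.1, 155.6]
wrist_force: [0.3, 0.5, -0.4]
opening: 0.0597
```

```bash
python3 - <<'E'
from look import *
o=get_obs();print(o['time'],o['ee_pos'].round(4),o['tcp_rot'].round(2),o['wrist_force'],o['opening'])
p=[.502,-.2975];yaw=155.2
P=[(rect(*p,yaw,.104,.072,.117),(0,255,255)),(rect(*p,yaw,.04,.04,.135),(255,255,0)),(rect(*p,yaw,.018,.018,.161),(255,255,255)),(rect(.5023,-.2967,-24.7,.092,.06,.05),(255,0,0))]
IM=look("10",[("top",375,195),("side",325,85)])
cv2.imwrite("pics/z_10b.png",np.hstack([draw("top",IM["top"],375,195,P),draw("side",IM["side"],325,85,P)])[:,:,::-1])
red=lambda h,s,v:((h>170)|(h<8))&(s>170)&(v>130)
blue=lambda h,s,v:(h>100)&(h<125)&(s>100)&(v>60)
white=lambda h,s,v:(s<60)&(v>125)
b=(385,190,90,90)
print(fit({"top":(mask(IM["top"],b,red),b)},lambda x,y,a:[rect(x,y,a,.018,.018,.161)],[502,-297,-24.7]))
print(fit({"top":(mask(IM["top"],b,white,True),b)},lambda x,y,a:[rect(x,y,a,.104,.072,.117)],[502,-297,-24.7]))
print(fit({"top":(mask(IM["top"],b,blue,True),b)},lambda x,y,a:[rect(x,y,a,.04,.04,.135)],[502,-297,-24.7]))
E
```

```text
22.0 [ 0.5021 -0.1552  0.2251] [1.7997e+02 7.0000e-02 1.5561e+02] [ 0.34384359  0.47287873 -0.40126329] 0.05974855370785172Traceback (most recent call last):
  File "<stdin>", line 11, in <module>
  File "h.py", line 35, in mask
    m=(l==1+np.argmax(st[1:,4])).astype(np.uint8)
            ~~~~~~~~~^^^^^^^^^^
    return _wrapfunc(a, 'argmax', axis=axis, out=out, **kwds)
    return bound(*args, **kwds)
ValueError: attempt to get argmax of an empty sequence
```

View pics/z_10.png

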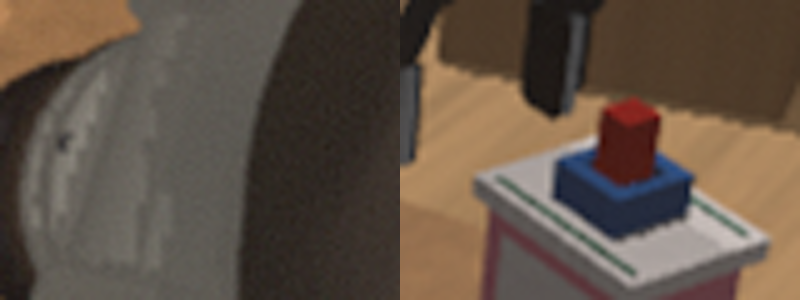

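View pics/z_10b.png

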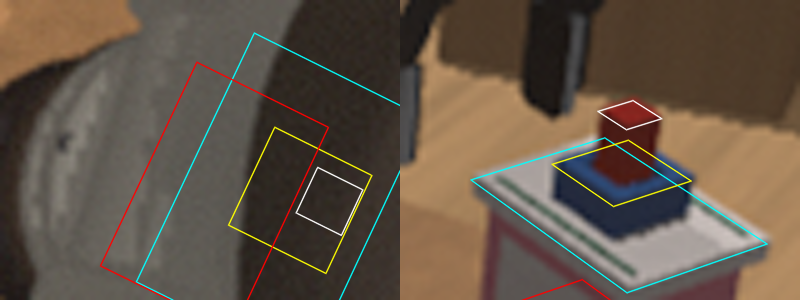

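Request:
{"fn": "apply_moves", "kwargs": {
  "rows": [
    [0,-30,0,0,0,0,0.3],
    [0,-50,0,0,0,0,0.3],
    [0,-45,0,0,0,0,0.3],
    [0,-17.6,0,0,0,0,0.3],
    [0,0,-20,0,0,0,0.3],
    [0,0,-25,0,0,0,0.3],
    [0,0,-20,0,0,0,0.3],
    [0,0,-10,0,0,0,0.35],
    [0,0,0,0,0,0,0.35],
    [0,0,0,0,0,0,0.35]
  ],
  "grip_force": 35
}}

```text
time: 23.35
ee_pos: [0.5023, -0.3006, 0.1498]
tcp_rot: [-180.0, 0.1, 155.4]
wrist_force: [0.3, -0.1, 0.1]
opening: 0.0555
```

```bash
python3 - <<'E'
from look import *
o=get_obs();print(o['time'],o['ee_pos'].round(4),o['tcp_rot'].round(2),o['wrist_force'],o['opening'])
look("11",[("top",375,195),("side",325,85)])
E
```

```text
23.35 [ 0.5023 -0.3006  0.1498] [-1.7999e+02  7.0000e-02  1.5540e+02] [ 0.27603727 -0.11851061  0.06875727] 0.05550536735335086
```

View pics/z_11.png

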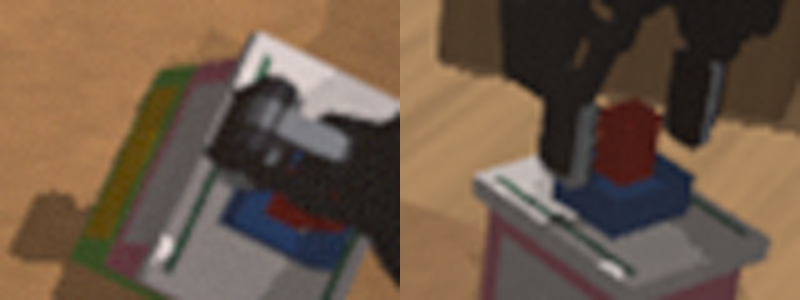

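Request:
{"fn": "apply_moves", "kwargs": {
  "rows": [
    [-0.2,2.8,0,0,0,0,0.35],
    [0,0,-5,0,0,0,0.35],
    [0,0,-5,0,0,0,0.35],
    [0,0,-4,0,0,0,0.4],
    [0,0,0,0,0,0,0.42],
    [0,0,0,0,0,0,0.44]
  ]
}}

```text
time: 24.2
ee_pos: [0.5018, -0.2977, 0.1348]
tcp_rot: [180.0, 0.0, 155.4]
wrist_force: [-0.4, -0.2, 0.8]
opening: 0.0477
```

```bash
python3 - <<'E'
from look import *
o=get_obs();print(o['time'],o['ee_pos'].round(4),o['tcp_rot'].round(2),o['wrist_force'],o['opening'])
look("12",[("top",375,195),("side",325,85)])
E
```

```text
24.2 [ 0.5018 -0.2977  0.1348] [180.     0.   155.41] [-0.36321519 -0.22381949  0.84138583] 0.04774902863892391
```

View pics/z_12.png

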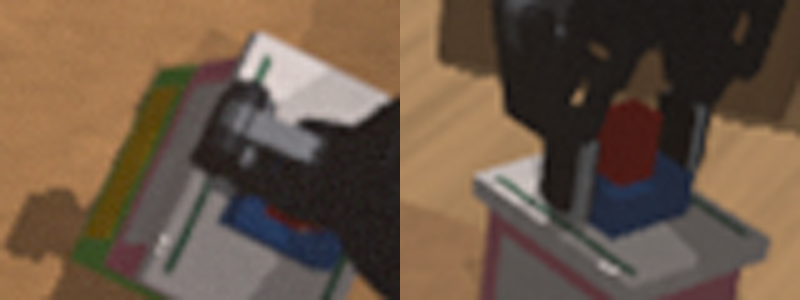

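Request:
{"fn": "apply_moves", "kwargs": {
  "rows": [
    [0,0,0.8,0,0,0,0.46],
    [0,0,0,0,0,0,0.48],
    [0,0,0,0,0,0,0.5],
    [0,0,0,0,0,0,0.52],
    [0,0,0,0,0,0,0.54],
    [0,0,0,0,0,0,0.58],
    [0,0,0,0,0,0,0.62],
    [0,0,0,0,0,0,0.62]
  ],
  "grip_force": 35
}}

```text
time: 25.3
ee_pos: [0.5019, -0.2977, 0.1358]
tcp_rot: [-180.0, 0.0, 155.4]
wrist_force: [-1.0, 0.2, 4.4]
opening: 0.0392
```

```bash
python3 - <<'E'
from look import *
o=get_obs();print(o['time'],o['ee_pos'].round(4),o['tcp_rot'].round(2),o['wrist_force'],o['opening'])
look("13",[("top",375,195),("side",325,85)])
E
```

```text
25.3 [ 0.5019 -0.2977  0.1358] [-1.8000e+02  2.0000e-02  1.5541e+02] [-0.95414844  0.17772385  4.36096977] 0.03924530546785855
```

View pics/z_13.png

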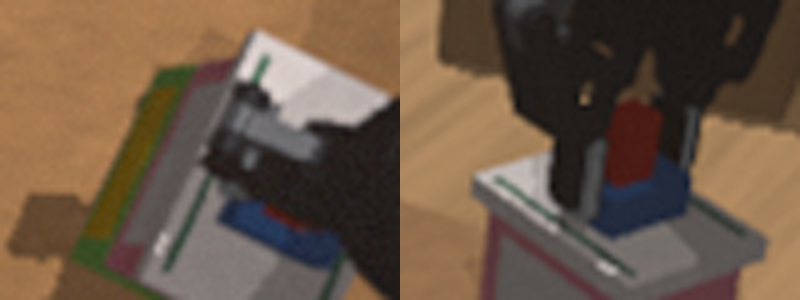

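Request:
{"fn": "apply_moves", "kwargs": {
  "rows": [
    [0,0,1,0,0,0,0.62],
    [0,0,2,0,0,0,0.62],
    [0,0,3,0,0,0,0.62],
    [0,0,3,0,0,0,0.62],
    [0,0,3,0,0,0,0.62],
    [0,0,0,0,0,0,0.62]
  ]
}}

```text
time: 26.15
ee_pos: [0.5019, -0.2977, 0.148]
tcp_rot: [-180.0, 0.0, 155.4]
wrist_force: [-0.9, -0.4, -0.9]
opening: 0.039
```

```bash
python3 - <<'E'
from look import *
o=get_obs();print(o['time'],o['ee_pos'].round(4),o['tcp_rot'].round(2),o['wrist_force'],o['opening'])
look("14",[("top",375,195),("side",325,80)])
E
```

```text
26.15 [ 0.5019 -0.2977  0.148 ] [-1.8000e+02  3.0000e-02  1.5541e+02] [-0.94540585 -0.41137665 -0.92714202] 0.039021722722153304
```

View pics/z_14.png

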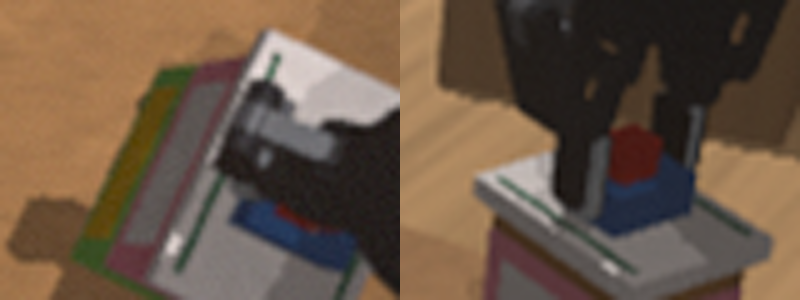

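Request:
{"fn": "apply_moves", "kwargs": {
  "rows": [
    [0,0,4,0,0,0,0.62],
    [0,0,5,0,0,0,0.62],
    [0,0,5,0,0,0,0.62],
    [0,0,6,0,0,0,0.62],
    [0,0,6,0,0,0,0.62],
    [0,0,6,0,0,0,0.62],
    [0,0,6,0,0,0,0.62],
    [0,0,6,0,0,0,0.62],
    [0,0,8,0,0,0,0.62],
    [0,0,8,0,0,0,0.62],
    [0,0,8,0,0,0,0.62],
    [0,0,8,0,0,0,0.62],
    [0,0,7,0,0,0,0.62],
    [0,0,4,0,0,0,0.62],
    [0,0,1,0,0,0,0.62],
    [0,0,0,0,0,0,0.62],
    [0,0,0,0,0,0,0.62],
    [0,0,0,0,0,0,0.62]
  ]
}}

```text
time: 28.5
ee_pos: [0.5017, -0.2976, 0.2354]
tcp_rot: [180.0, -0.0, 155.4]
wrist_force: [0.5, 0.1, -0.5]
opening: 0.0393
```

```bash
python3 - <<'E'
from look import *
o=get_obs();print(o['time'],o['ee_pos'].round(4),o['tcp_rot'].round(2),o['wrist_force'],o['opening'])
a=look("15",[("side",325,40),("side",325,90)])
E
```

```text
28.5 [ 0.5017 -0.2976  0.2354] [ 1.8000e+02 -2.0000e-02  1.5541e+02] [ 0.47959561  0.05929235 -0.49886656] 0.03928396664315395
```

View pics/z_15.png

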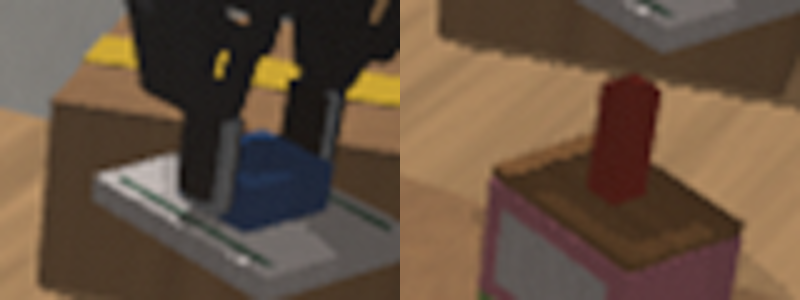

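View pics/side_15.png

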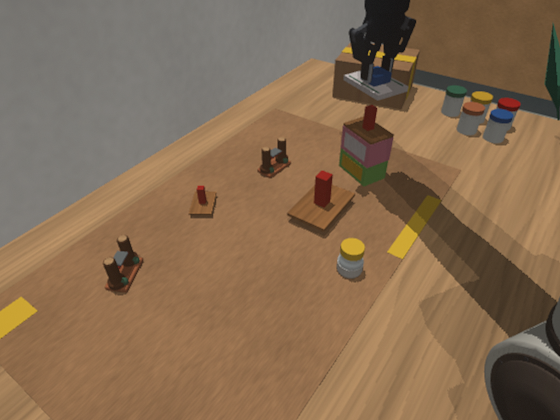

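The last side view shows three things. The outer lid is held level at about pixel (375, 85). The inner lid lies flush in the pink box at about (368, 130). The ornaments and jar are where they started. The outer lid has risen 99.6 mm.

```bash
python3 -c "
from workcell import *
print(job_done())"
```

```text
the job is handed in; nothing more can be done
None
```

I did all the steps in the order asked and handed the job in at about 28.6 s, with the outer lid still held level above the box. `job_done` reports no verdict, so the points below rest on my own checks.

- **Pink on green:** I lowered it to a contact of about 7 N and let go. Tool and camera agree on x and angle. In y they differ: the tool placed the pink box level with the green one, but the cameras put it about 1.5 mm off. I left that uncorrected. I did not measure the green box again afterwards; in the pictures it looked unmoved.
- **Lid pair:** I carried it by the red knob and lowered it until it made contact. The final tool height was 0.1543 m, exactly what I had worked out for a fully seated lid. The camera showed it flush and level.
- **Outer lid:** I gripped it by the blue collar and lifted it straight up 99.6 mm. The tool reads level, and the last picture shows the knob fully clear and the inner lid still flush in the box.
- **Bystanders:** the ornaments and the paint jar look untouched in the last side view.

The last checks had two gaps. The arm blocked the top camera after the lids were placed, so the final seating was checked only from the side view and the tool readings. Wrist force read at the end of each move never passed about 7 N.

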